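Put a powder-dosing set back together: find the small measure that nests in the large one

ROBOT

A 6-joint arm with a two-finger parallel gripper is mounted at the origin on the work surface. World frame = base frame: x ahead of the robot, y to its left, z up, the work surface at z = 0. Lengths are in m, angles in rad, forces in N, time in s.
With the tool pointing down it reaches from about 0.25 to 0.85 m from the base axis. Payload 12.5 kg.
Tool frame: the origin (TCP) lies midway between the tips of the shut fingers; the grasp point (between the pads) lies 19 mm behind it; z points along the fingers, y is the direction in which the jaws open and shut (so a half turn about z gives the same grasp; the last joint's range is limited). The gripper opens to 93 mm and grips with 3 to 60 N. Pads are 15 mm wide; open, the fingers measure 128 mm over their backs; the gripper's body (75 mm by 188 mm) begins 65 mm behind the grasp point.
Start: joints at [1.175, 0.351, 1.652, -0, 1.139, -0.085], TCP at [0.168, 0.524, 0.219] pointing down, gripper open.
Joint ranges: [-2.75, 2.75], [-0.79, 2.1], [0.01, 2.65], [-1.57, 4.71], [0.07, 3.14], [-2.87, 2.87]. Speed limits (rad/s): [2.22, 2.22, 2.79, 3.14, 3.14, 3.14].

INTERFACE

Orientations are given as a rotation vector (axis times angle).
In Python, from cell import status, imaging, ticket gives the robot as it stands. The module is installed in compiled form; this text tells all that it offers.
- The arm moves only by the tool arm_command, never from a script. Its argument "targets" is a list of rows, each an object with "delta_pos": the shift along the tool's x, y, z in mm, a list of three; "dr": the turn, a rotation vector about the tool's x, y, z in rad, a list of three; "hand": the opening, from 0 (shut) to 1 (fully open). A call has 1 to 10 rows; each row is the pose to reach, as a shift and turn from the pose measured when the call began, along the tool's axes at that moment; what a row does not reach only later rows make up. A row lasts 1/8 s, in which the tool goes at most 62.5 mm and 10.7 degrees, less where a joint would pass 70% of its speed; a pose out of reach is approached as far as the arm can. A call with a gripper value outside its range is refused whole. The fingers move at their own pace and stop on an object; the grip force is fixed at half the most. Time passes only in rows, so rows that repeat a pose let the fingers close. It gives the time, the measured TCP pose, the force and the opening at its end, in the units of the state.
- status.get_state(): the state, without advancing time (a new reading comes with each control period).
- imaging.camera(name): name is "side" or "top"; returns the picture (420x560x3 uint8, red, green, blue); there is no depth.
- imaging.get_calibration(name): a dict with "mtx" (3x3 intrinsics, pixels), "k1" (the pictures are not rectified: a ray, as slopes to the right and down, at radius r is drawn at 1 + k1 r^2 times it, then the intrinsics apply), "extrinsics" (4x4, takes a point from world to camera coordinates). Camera axes: x right, y down, z forward; pixel columns grow to the right and rows downward; lengths in m; the calibration is good to about 2 mm. A picture is of the moment at which its call begins. get_calibration takes no time and is no camera call.
- ticket.job_done(): hands the job in, once; it reports no verdict.
The state is a dict: "time": time; "q": joint angles; "joint_velocities": joint speeds; "tau": joint torques, N m; "tool_pos": TCP position; "eef_rot": TCP orientation; "contact_force": force on the tool from outside, world axes, zero at the start; "ft_torque": the same for the moment, N m; "gripper_width": finger opening in m.
Only numpy, scipy, OpenCV 4.12 (cv2) and the standard library are available. Lean on these libraries where they do the work, as an engineer would, in place of code of your own. Each camera call takes 0.05 s, during which the arm holds its last target. There are 200 camera calls.

TASK

Find the small dosing measure in the rack that belongs to the large measure standing on the blue mat by trying them in it, and leave the one that fits nested right down, rim lying flat on rim, with its handle fanned well to the side of the handle below. Measures that do not fit go back into the rack to hang by their rims. Do not force anything: the large measure stays standing about where it is on the mat, and leave the other large measures, the tubes, the jar and the glass alone.

Things in the scene. Friction and masses are not known exactly. Their poses are not given: they have to be found in the camera images.
- mat: flat blue bench mat with a white field, 220 mm square, 1 mm thick, fixed; origin at its centre, on the bench. The one large measure standing on it is the one to use; the other two large ones are parked elsewhere on the bench.
- hole_1 (a point): centre of a round hole (77 mm wide) in the fixed steel rack, level with its deck top, 70 mm above the bench. Deck 100 x 344 mm, 4 mm thick, on legs, open below; three holes in a row 122 mm apart. A small measure hangs in each hole by its rim with sideways play of 4 to 10 mm, handle out over the front edge (44 mm from the hole centres) towards the robot.
- hole_2 (a point): centre of the second hole, as hole_1
- hole_3 (a point): centre of the third hole, as hole_1
- small_a_rim (a point): small steel dosing measure, 77 to 154 g: a straight round cup under a flat rim 96 mm across and 2.5 mm thick, with a red handle. The point is the centre of the rim's underside (the face that lies on the rack, or on the large rim once nested); z up, handle along -x.
- small_b_rim (a point): another small measure, same point. The three look much alike but are of three sets: the cup under the rim is 57, 63 or 69 mm wide and 52, 44 or 36 mm deep (narrowest is deepest), the bottom edge tapered in by 2.5 mm over the lowest 4 mm.
- small_c_rim (a point): another small measure, same point. Which small one has which width is not told, and the large measure on the mat may be of any set from one start to the next.
- large_a: large steel dosing measure, 320 to 480 g, loose, an open round cup standing upright: rim 60 mm above the bench and 100 mm across. Origin at the centre of its foot, z up, handle along -x. The three large ones are alike outside; the hollow is 60, 66 or 72 mm wide and 53.5, 45.5 or 37.5 mm deep: 3 mm wider and 1.5 mm deeper than the small cup of its set.
- large_b: another large measure, same origin. The small one of its set goes down until rim lies flat on rim. A wider cup will not enter past its tapered edge (its rim stays over 30 mm above the large rim); a narrower, deeper one stands on the floor with its rim 6.5 mm or more too high.
- large_c: another large measure, same origin, as large_a
- small_a_grip (a point): middle of the red handle of small_a: a bar 14 mm wide, 14 mm high and 70 mm long pointing straight out from the cup's axis; this point lies 90 mm from the axis and 8 mm above the rim's underside. Axes as the rim point's.
- small_b_grip (a point): middle of the red handle of small_b: a bar 14 mm wide, 14 mm high and 70 mm long pointing straight out from the cup's axis; this point lies 90 mm from the axis and 8 mm above the rim's underside. Axes as the rim point's.
- small_c_grip (a point): middle of the red handle of small_c: a bar 14 mm wide, 14 mm high and 70 mm long pointing straight out from the cup's axis; this point lies 90 mm from the axis and 8 mm above the rim's underside. Axes as the rim point's.
- large_a_grip (a point): middle of the handle of large_a: a bar 14 mm wide and high, 70 mm long, 90 mm out from the axis and 66 mm above the foot. It stands up past the large rim, so a small measure cannot seat with its handle over this one.
- large_b_grip (a point): middle of the handle of large_b: a bar 14 mm wide and high, 70 mm long, 90 mm out from the axis and 66 mm above the foot. It stands up past the large rim, so a small measure cannot seat with its handle over this one.
- large_c_grip (a point): middle of the handle of large_c: a bar 14 mm wide and high, 70 mm long, 90 mm out from the axis and 66 mm above the foot. It stands up past the large rim, so a small measure cannot seat with its handle over this one.
- tube_1: a 50 ml screw-cap tube standing upside down on its blue cap, 35 mm across, 114 mm tall; a bystander. Origin at the centre of its underside.
- tube_2: a second such tube; a bystander. Origin at the centre of its underside.
- media_bottle: an amber jar with a blue cap, 72 mm across, 155 mm tall; a bystander. Origin at the centre of its underside.
- beaker: a small glass cup, 68 mm across at the rim, 90 mm tall; a bystander. Origin at the centre of its underside.
Not all that is in view belongs to the job. Leave any yellow look-alike of the part that bears small_b_rim alone.

How it is judged:
By the outcome, as a careful person would: the job done as asked, in the order asked, and still so for the second after the job is handed in, with the robot touching nothing.
It also fails if it takes over 72 s, if anything falls off the work surface, if the arm or the gripper's body presses on something with over 40 N, if the wrist force passes 120 N, or if a joint passes its speed limit or range.

## Working session

There is one attempt and no reset: what is moved stays moved. The work goes in short steps, Python scripts to look and compute and a tool call to move; the robot and the scene stay as the last step left them, time stands still between calls to the robot, and variables do not carry over. Pictures are saved under pics/ and viewed, about 8 in all and at most 12, crops included, and the job is handed in when it is done.

Besides the shell and the picture viewer there is one more tool, called after "Request:" by a JSON object that holds its "name" and its "arguments", one argument or row to a line. arm_command: Moves the arm, as the interface text tells. Its arguments: {"type":"object","properties":{"targets":{"type":"array"}},"required":["targets"]}

```bash
mkdir -p pics
python3 - <<'E'
from cell import status, imaging
import cv2,numpy as np
s=status.get_state()
print({k:np.round(v,3) for k,v in s.items()})
for n in ("side","top"):
    im=imaging.camera(n); cv2.imwrite(f"pics/{n}0.png",im[:,:,::-1])
    c=imaging.get_calibration(n); print(n,np.round(c["mtx"],1),c["k1"],np.round(c["extrinsics"],3))
E
```

```text
{'time': np.float64(0.0), 'q': array([ 1.175,  0.351,  1.652,  0.   ,  1.139, -0.085]), 'joint_velocities': array([-0.   ,  0.002,  0.001,  0.001, -0.   ,  0.001]), 'tau': array([ 1.0000e-03, -4.9732e+01, -2.8526e+01,  7.0000e-02,  2.6000e-02,
       -0.0000e+00]), 'tool_pos': array([0.168, 0.523, 0.218]), 'eef_rot': array([-4.860e-01, -3.103e+00,  2.000e-03]), 'contact_force': array([ 0.297,  0.105, -0.564]), 'ft_torque': array([ 0.022, -0.022,  0.006]), 'gripper_width': np.float64(0.093)}
side [[506.2   0.  293.2]
 [  0.  506.2 216.3]
 [  0.    0.    1. ]] -0.10182725884058218 [[ 0.772 -0.635 -0.015 -0.385]
 [-0.455 -0.536 -0.711  0.257]
 [ 0.443  0.556 -0.703  1.455]
 [ 0.     0.     0.     1.   ]]
top [[519.2   0.  278.8]
 [  0.  519.2 208.1]
 [  0.    0.    1. ]] -0.19458090750541446 [[ 0.03  -1.     0.003 -0.053]
 [-0.984 -0.03  -0.174  0.493]
 [ 0.174  0.002 -0.985  1.378]
 [ 0.     0.     0.     1.   ]]
```

View pics/top0.png

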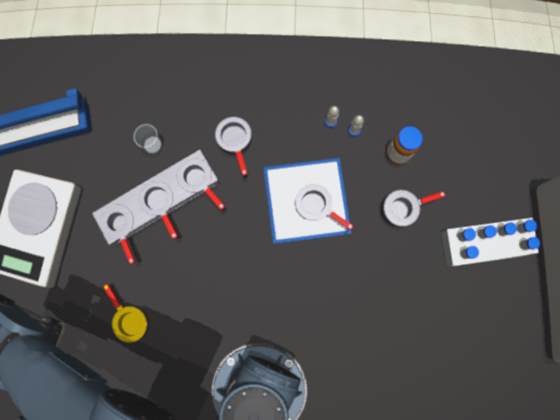

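View pics/side0.png

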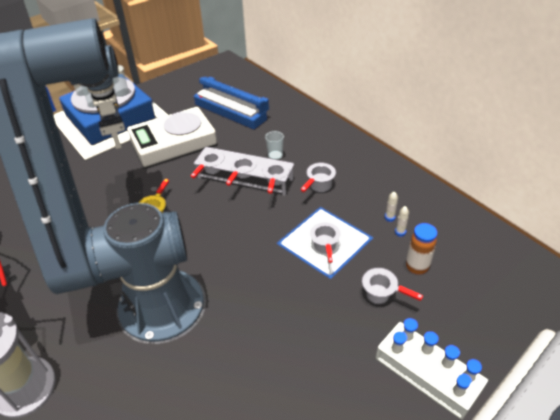

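```bash
cat > h.py <<'E'
from cell import status, imaging
import cv2,numpy as np
from scipy.spatial.transform import Rotation as R
CAL={n:imaging.get_calibration(n) for n in("side","top")}
def ray(n,uv):
    c=CAL[n];K=np.array(c["mtx"]);E=np.array(c["extrinsics"])
    d=(np.array(uv,float)-K[:2,2])/[K[0,0],K[1,1]]
    s=d.copy()
    for _ in range(30): s=d/(1+c["k1"]*(s@s))
    v=E[:3,:3].T@np.r_[s,1]
    return -E[:3,:3].T@E[:3,3],v/np.linalg.norm(v)
def onz(n,uv,z):
    o,v=ray(n,uv);return o+v*(z-o[2])/v[2]
def tri(a,b):   # top px, side px -> point, gap mm
    o1,v1=ray("top",a);o2,v2=ray("side",b)
    t=np.linalg.lstsq(np.c_[v1,-v2],o2-o1,rcond=None)[0]
    p,q=o1+v1*t[0],o2+v2*t[1];return (p+q)/2,np.linalg.norm(p-q)*1e3
def proj(n,p):
    c=CAL[n];K=np.array(c["mtx"]);q=(np.array(c["extrinsics"])@np.r_[p,1])[:3]
    s=q[:2]/q[2];s=s*(1+c["k1"]*(s@s));return s*[K[0,0],K[1,1]]+K[:2,2]
def red(im):
    h=cv2.cvtColor(im,cv2.COLOR_RGB2HSV)
    m=(((h[...,0]<6)|(h[...,0]>174))&(h[...,1]>150)&(h[...,2]>90)).astype(np.uint8)
    n,l,st,ce=cv2.connectedComponentsWithStats(m)
    out=[]
    for i in range(1,n):
        if st[i,4]<25: continue
        p=np.argwhere(l==i)[:,::-1].astype(np.float32)
        c=p.mean(0);w,v=np.linalg.eigh(np.cov(p.T));d=v[:,1];L=(p-c)@d
        a,b=c+d*(L.min()-.3),c+d*(L.max()+.3)
        out.append((c,(a+b)/2,a,b,st[i,4]))
    return out
def delta(p,yaw=None,down=True):
    "world TCP target p, tool y axis direction yaw(world angle, deg) -> delta_pos mm, dr"
    s=status.get_state();r=R.from_rotvec(s["eef_rot"]);M=r.as_matrix()
    dp=M.T@(np.array(p)-s["tool_pos"])*1e3
    if yaw is None: return dp.round(1),np.zeros(3)
    a=np.radians(yaw);y=np.array([np.cos(a),np.sin(a),0])
    if y@M[:,1]<0:y=-y
    z=np.array([0,0,-1.]);T=np.c_[np.cross(y,z),y,z]
    return dp.round(1),R.from_matrix(M.T@T).as_rotvec().round(3)
E
python3 - <<'E'
from h import *
for n in("top","side"):
    im=cv2.imread(f"pics/{n}0.png")[:,:,::-1]
    print(n)
    for c,m,a,b,A in red(im): print(A,c.round(1),m.round(1),a.round(1),b.round(1), onz(n,m,.078).round(3))
im=cv2.imread("pics/top0.png")
A=cv2.resize(im[145:275,80:240],None,fx=5,fy=5,interpolation=cv2.INTER_CUBIC)
cv2.imwrite("pics/a.png",A[:600])
B=np.hstack([cv2.resize(im[y-35:y+35,x-35:x+35],None,fx=5.5,fy=5.5,interpolation=cv2.INTER_CUBIC) for x,y in((313,202),(233,135))])
s=cv2.imread("pics/side0.png")
C=cv2.resize(s[205:257,290:362],None,fx=5.5,fy=5.5,interpolation=cv2.INTER_CUBIC)
C=cv2.copyMakeBorder(C,0,0,0,770-C.shape[1],cv2.BORDER_CONSTANT)
cv2.imwrite("pics/b.png",cv2.resize(np.vstack([B,C[:215]]),None,fx=1,fy=1))
E
```

```text
top
115 [240.6 160.7] [240.7 160.8] [238. 151.] [243.4 170.7] [0.616 0.069 0.078]
123 [213.  196.7] [213.2 196.9] [206.3 189.1] [220.  204.6] [0.514 0.139 0.078]
124 [431.1 197.5] [432.4 197.1] [443.9 193.5] [420.9 200.7] [ 0.532 -0.457  0.078]
85 [339.7 219.4] [339.5 219.2] [348.4 225.5] [330.6 213. ] [ 0.464 -0.201  0.078]
138 [168.9 225.3] [169.6 226.5] [163.6 215.3] [175.5 237.6] [0.43  0.252 0.078]
136 [127.  250.4] [127.5 251.3] [122.2 239.6] [132.8 263. ] [0.359 0.363 0.078]
129 [111.9 296.5] [111.3 295.3] [105.4 284.5] [117.1 306.2] [0.24  0.4   0.078]
side
67 [197.5 170.4] [197. 171.] [202.2 164.7] [191.8 177.2] [0.363 0.363 0.078]
72 [231.6 177.4] [231.2 178. ] [235.4 171.3] [227.1 184.8] [0.433 0.253 0.078]
49 [271.1 183.4] [271.2 183.1] [272.6 178.6] [269.8 187.6] [0.521 0.142 0.078]
69 [307.4 184.3] [306.9 184.9] [312.  178.6] [301.8 191.2] [0.607 0.057 0.078]
73 [161.7 186.6] [162.  186.2] [166.9 179.8] [157.2 192.5] [0.229 0.372 0.078]
55 [328.6 250.3] [328.7 250.9] [327.7 244.6] [329.6 257.2] [ 0.464 -0.209  0.078]
100 [  2.2 276.2] [  1.8 273.6] [-2.000e-01  2.617e+02] [  3.8 285.5] [-0.335  0.343  0.078]
143 [408.9 292.3] [409.9 292.8] [421.5 298.6] [398.2 287. ] [ 0.531 -0.466  0.078]
```

View pics/a.png

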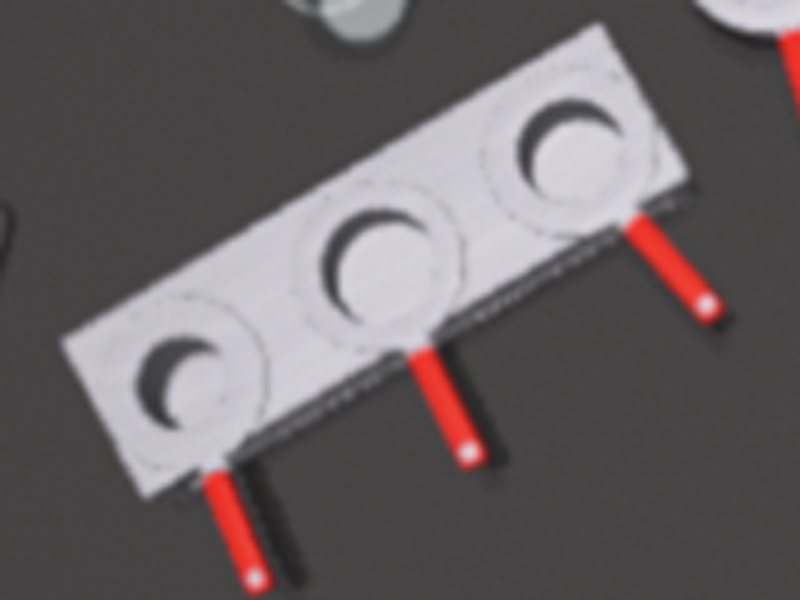

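View pics/b.png

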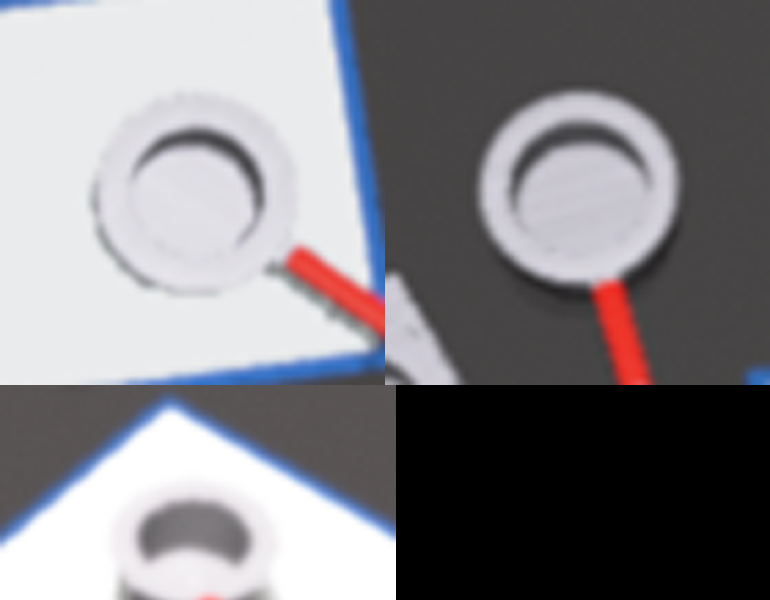

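Run:
```python
from h import *
T={n:red(cv2.imread(f"pics/{n}0.png")[:,:,::-1]) for n in("top","side")}
pairs={"L":(5,0),"M":(4,1),"R":(1,2),"large":(3,5)}
for k,(i,j) in pairs.items():
    t,s=T["top"][i],T["side"][j]
    p,g=tri(t[1],s[1]); pc,gc=tri(t[0],s[0])
    z=.085 if k!="large" else .073
    a,b=onz("top",t[2],z),onz("top",t[3],z)
    d=(b-a)[:2]
    if k=="large": d=-d
    L=np.linalg.norm(d);d/=L
    m=(a+b)[:2]/2
    print(k,"tri mid",p.round(4),round(g,1),"cent",pc.round(4),round(gc,1),"len",L.round(3),"mid",m.round(4),"dir deg",np.degrees(np.arctan2(d[1],d[0])).round(1),"axis",(m+ (-.09)*d*(1)).round(4))
print("rim top px",onz("top",(313.5,202.2),.06))
for k,(u,v) in {"L":(80+ (85+268)/2/5,145+378/5),"M":(80+378.5/5,145+266/5),"R":(80+571/5,145+152/5)}.items(): print(k,onz("top",(u,v),.0725).round(4))
print(tri((313.5,202.2),(290+193/5.5,205+(538-385)/5.5)))
```

```text
L tri mid [0.3605 0.3619 0.0797] 3.5 cent [0.3631 0.3629 0.0804] 4.0 len 0.07 mid [0.3587 0.3613] dir deg -151.2 axis [0.4376 0.4046]
M tri mid [0.4309 0.2513 0.0797] 2.3 cent [0.434  0.2534 0.0794] 2.0 len 0.069 mid [0.4293 0.2508] dir deg -148.5 axis [0.506  0.2979]
R tri mid [0.5147 0.137  0.0846] 4.3 cent [0.5151 0.1376 0.0828] 3.7 len 0.057 mid [0.5128 0.138 ] dir deg -136.2 axis [0.5778 0.2003]
large tri mid [ 0.4666 -0.2033  0.0707] 4.4 cent [ 0.4658 -0.2034  0.0742] 4.6 len 0.058 mid [ 0.4643 -0.2018] dir deg -123.8 axis [ 0.5144 -0.127 ]
rim top px [ 0.51106531 -0.13196153  0.06      ]
L [0.4418 0.4054 0.0725]
M [0.5069 0.2969 0.0725]
R [0.5733 0.1948 0.0725]
(array([ 0.51393152, -0.13370094,  0.05991812]), np.float64(6.548376298848971))
```

Run:
```python
from h import *
print(delta((.4451,.2594,.15),121.5)); print(delta((.4451,.2594,.059),121.5))
print(R.from_rotvec(status.get_state()["eef_rot"]).as_matrix().round(3))
```

```text
(array([-344.5, -166.5,   68.3]), array([-0.001, -0.001, -0.861]))
(array([-344.5, -166.4,  159.3]), array([-0.001, -0.001, -0.861]))
[[-0.952  0.306 -0.   ]
 [ 0.306  0.952 -0.001]
 [ 0.    -0.001 -1.   ]]
```

Request:
{"name": "arm_command", "arguments": {
  "targets": [
    {"delta_pos": [-60, -30, 20], "dr": [0, 0, -0.17], "hand": 0.45},
    {"delta_pos": [-120, -60, 40], "dr": [0, 0, -0.34], "hand": 0.45},
    {"delta_pos": [-180, -90, 60], "dr": [0, 0, -0.51], "hand": 0.45},
    {"delta_pos": [-240, -120, 68], "dr": [0, 0, -0.68], "hand": 0.45},
    {"delta_pos": [-300, -145, 68], "dr": [0, 0, -0.86], "hand": 0.45},
    {"delta_pos": [-344.5, -166.5, 68], "dr": [0, 0, -0.861], "hand": 0.45},
    {"delta_pos": [-344.5, -166.5, 68], "dr": [0, 0, -0.861], "hand": 0.45},
    {"delta_pos": [-344.5, -166.5, 68], "dr": [0, 0, -0.861], "hand": 0.45}
  ]
}}

```text
time: 1.1
tool_pos: [0.4463, 0.2579, 0.1499]
eef_rot: [0.848, -3.024, 0.002]
contact_force: [-0.8, 0.1, 0.1]
gripper_width: 0.0418
```

Run:
```python
from h import *
s=status.get_state();print(s["time"],s["tool_pos"].round(4),s["q"].round(2),s["gripper_width"],s["contact_force"].round(1))
print(delta((.4451,.2594,.059),121.5))
```

```text
1.1 [0.4463 0.2579 0.1499] [ 0.43  0.38  1.81 -0.    0.96 -1.68] 0.041754446664127774 [-0.8  0.1  0.1]
(array([ 0.1,  2. , 90.9]), array([-0.001, -0.001, -0.003]))
```

Request:
{"name": "arm_command", "arguments": {
  "targets": [
    {"delta_pos": [0, 2, 45], "dr": [0, 0, 0], "hand": 0.45},
    {"delta_pos": [0, 2, 80], "dr": [0, 0, 0], "hand": 0.45},
    {"delta_pos": [0, 2, 91], "dr": [0, 0, 0], "hand": 0.45},
    {"delta_pos": [0, 2, 91], "dr": [0, 0, 0], "hand": 0.1},
    {"delta_pos": [0, 2, 91], "dr": [0, 0, 0], "hand": 0},
    {"delta_pos": [0, 2, 91], "dr": [0, 0, 0], "hand": 0},
    {"delta_pos": [0, 2, 91], "dr": [0, 0, 0], "hand": 0}
  ]
}}

```text
time: 1.98
tool_pos: [0.4456, 0.2597, 0.0597]
eef_rot: [-0.849, 3.025, -0.001]
contact_force: [-0.7, -0.3, 3.7]
gripper_width: 0.0135
```

Run:
```python
from h import *
s=status.get_state();print(s["time"],s["tool_pos"].round(4),s["gripper_width"],s["contact_force"].round(1))
im=imaging.camera("top");cv2.imwrite("pics/t1.png",im[:,:,::-1])
for c,m,a,b,A in red(im): print(A,c.round(1),m.round(1),a.round(1),b.round(1))
```

```text
1.975 [0.4456 0.2597 0.0597] 0.013473783688313104 [-0.7 -0.3  3.7]
114 [240.6 160.8] [240.7 160.9] [238.  151.2] [243.4 170.6]
123 [213.  196.7] [213.2 196.9] [206.3 189.1] [220.  204.6]
123 [431.2 197.5] [432.4 197.1] [443.9 193.6] [420.9 200.7]
85 [339.9 219.6] [340.3 219.8] [349.5 226.4] [331.1 213.3]
```

Request:
{"name": "arm_command", "arguments": {
  "targets": [
    {"delta_pos": [0, 0, -15], "dr": [0, 0, 0], "hand": 0},
    {"delta_pos": [0, 0, -40], "dr": [0, 0, 0], "hand": 0},
    {"delta_pos": [0, 0, -70], "dr": [0, 0, 0], "hand": 0},
    {"delta_pos": [0, 0, -90], "dr": [0, 0, 0], "hand": 0},
    {"delta_pos": [0, 0, -90], "dr": [0, 0, 0], "hand": 0},
    {"delta_pos": [0, 0, -90], "dr": [0, 0, 0], "hand": 0}
  ]
}}

```text
time: 2.78
tool_pos: [0.4452, 0.2596, 0.1492]
eef_rot: [0.848, -3.024, 0.001]
contact_force: [-0.3, 0.6, -1.5]
gripper_width: 0.0139
```

Run:
```python
from h import *
s=status.get_state();print(s["time"],s["tool_pos"].round(4),s["gripper_width"],s["contact_force"].round(1),s["ft_torque"].round(2))
T=imaging.camera("top");S=imaging.camera("side")
a=cv2.resize(T[160:290,80:240],None,fx=2.5,fy=3*2.5/3)
b=cv2.resize(S[110:240,160:320],None,fx=2.5,fy=2.5)
cv2.imwrite("pics/lift.png",np.hstack([a,b])[:,:,::-1])
for n,y in((.09,146.),): print(delta((.512-.072*np.cos(np.radians(30)),-.130+.036,.145),60))
```

```text
2.775 [0.4452 0.2596 0.1492] 0.013949143108906279 [-0.3  0.6 -1.5] [0.05 0.05 0.02]
(array([ 180. , -304.3,    4.3]), array([-1.000e-03, -1.000e-03,  1.071e+00]))
```

View pics/lift.png

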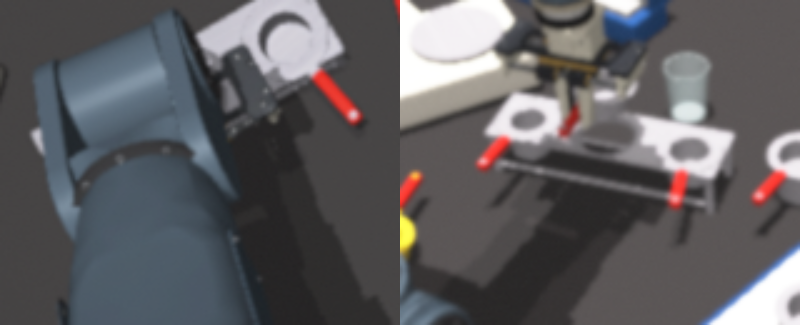

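Request:
{"name": "arm_command", "arguments": {
  "targets": [
    {"delta_pos": [22, -38, 0], "dr": [0, 0, 0.13], "hand": 0},
    {"delta_pos": [47, -80, 0], "dr": [0, 0, 0.28], "hand": 0},
    {"delta_pos": [72, -122, 0], "dr": [0, 0, 0.43], "hand": 0},
    {"delta_pos": [97, -164, 0], "dr": [0, 0, 0.58], "hand": 0},
    {"delta_pos": [122, -206, 0], "dr": [0, 0, 0.73], "hand": 0},
    {"delta_pos": [147, -248, 2], "dr": [0, 0, 0.88], "hand": 0},
    {"delta_pos": [168, -284, 4], "dr": [0, 0, 1.01], "hand": 0},
    {"delta_pos": [180, -304, 4], "dr": [0, 0, 1.071], "hand": 0},
    {"delta_pos": [180, -304, 4], "dr": [0, 0, 1.071], "hand": 0},
    {"delta_pos": [180, -304, 4], "dr": [0, 0, 1.071], "hand": 0}
  ]
}}

```text
time: 4.12
tool_pos: [0.4492, -0.0931, 0.1449]
eef_rot: [-0.812, -3.033, 0.002]
contact_force: [-0.4, 0.1, -1.8]
gripper_width: 0.0137
```

Run:
```python
from h import *
s=status.get_state();print(s["time"],s["tool_pos"].round(4),s["q"].round(2),s["gripper_width"],s["contact_force"].round(1),s["ft_torque"].round(2))
T=imaging.camera("top");S=imaging.camera("side")
cv2.imwrite("pics/t2.png",T[:,:,::-1]);cv2.imwrite("pics/s2.png",S[:,:,::-1])
a=cv2.resize(T[140:260,240:370],None,fx=3,fy=3)
b=cv2.resize(S[170:290,270:400],None,fx=3,fy=3)
cv2.imwrite("pics/hov.png",np.hstack([a,b])[:,:,::-1])
x=R.from_rotvec(s["eef_rot"]).as_matrix()[:,0];print("toolx",x.round(3))
print(delta((.512-.072*np.cos(np.radians(30)),-.130+.036,.1),60))
```

```text
4.125 [ 0.4492 -0.0931  0.1449] [-0.31  0.29  1.95 -0.    0.9  -1.35] 0.013742288126765104 [-0.4  0.1 -1.8] [-0.03  0.07 -0.06]
toolx [-0.866  0.499  0.001]
(array([-0.9, -0.8, 45.1]), array([-0.002, -0.001,  0.001]))
```

View pics/hov.png

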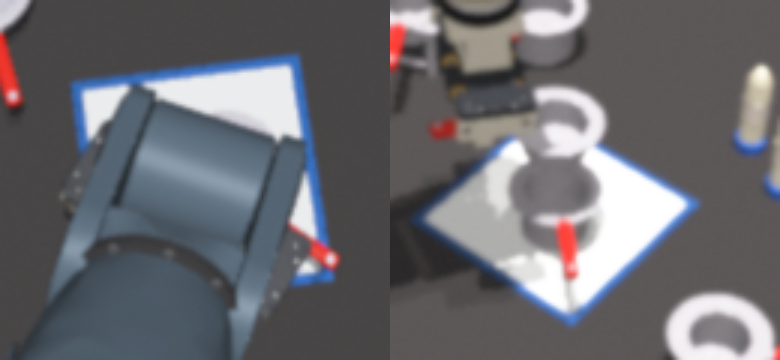

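Run:
```python
from h import *
S=cv2.imread("pics/s2.png")
t=np.radians(np.arange(0,360,5))
def rim(c,z,r): return np.array([proj("side",(c[0]+r*np.cos(a),c[1]+r*np.sin(a),z)) for a in t])
big=cv2.resize(S[185:265,300:400],None,fx=7,fy=7,interpolation=cv2.INTER_CUBIC)
tp=np.array([.4492,-.0931,.1449]);ax=tp[:2]+.072*np.array([.866,-.499]);print(ax)
for P,col in((rim(ax,tp[2]+.0135,.048),(0,255,0)),(rim((.512,-.130),.06,.05),(255,0,255)),(rim((.512,-.130),.06,.033),(255,0,255))):
    cv2.polylines(big,[np.int32(((P-[300,185]+.5)*7))],True,col,1)
cv2.imwrite("pics/ov.png",big)
```

```text
[ 0.511552 -0.129028]
```

View pics/ov.png

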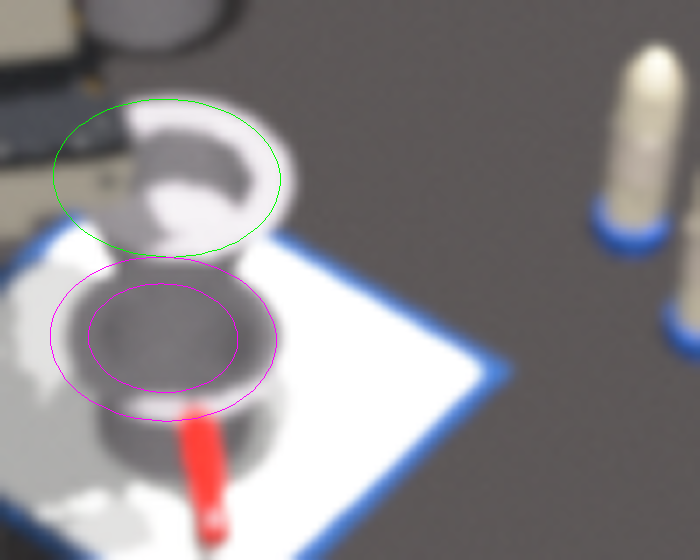

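Request:
{"name": "arm_command", "arguments": {
  "targets": [
    {"delta_pos": [2, 0, 25], "dr": [0, 0, 0], "hand": 0},
    {"delta_pos": [2, 0, 44], "dr": [0, 0, 0], "hand": 0},
    {"delta_pos": [2, 0, 49], "dr": [0, 0, 0], "hand": 0},
    {"delta_pos": [2, 0, 52], "dr": [0, 0, 0], "hand": 0},
    {"delta_pos": [2, 0, 53], "dr": [0, 0, 0], "hand": 0},
    {"delta_pos": [2, 0, 53], "dr": [0, 0, 0], "hand": 0}
  ]
}}

```text
time: 4.97
tool_pos: [0.4478, -0.092, 0.0925]
eef_rot: [-0.811, -3.035, 0.002]
contact_force: [0.1, -0.3, 0.3]
gripper_width: 0.0138
```

Request:
{"name": "arm_command", "arguments": {
  "targets": [
    {"delta_pos": [0, 0, 2], "dr": [0, 0, 0], "hand": 0},
    {"delta_pos": [0, 0, 4], "dr": [0, 0, 0], "hand": 0},
    {"delta_pos": [0, 0, 4], "dr": [0, 0, 0], "hand": 0}
  ]
}}

```text
time: 5.35
tool_pos: [0.4477, -0.0919, 0.0884]
eef_rot: [-0.811, -3.034, 0.002]
contact_force: [-0.5, 0.7, -0.8]
gripper_width: 0.0141
```

Run:
```python
from h import *
s=status.get_state();print(s["time"],s["tool_pos"].round(4),s["contact_force"].round(1),s["ft_torque"].round(2))
```

```text
5.35 [ 0.4477 -0.0919  0.0884] [-0.5  0.7 -0.8] [-0.    0.08 -0.05]
```

Request:
{"name": "arm_command", "arguments": {
  "targets": [
    {"delta_pos": [0, 0, 2], "dr": [0, 0, 0], "hand": 0},
    {"delta_pos": [0, 0, 4], "dr": [0, 0, 0], "hand": 0},
    {"delta_pos": [0, 0, 5], "dr": [0, 0, 0], "hand": 0},
    {"delta_pos": [0, 0, 5], "dr": [0, 0, 0], "hand": 0}
  ]
}}

```text
time: 5.85
tool_pos: [0.4468, -0.0916, 0.0837]
eef_rot: [-0.81, -3.033, 0.002]
contact_force: [-7.3, 3.3, 11.9]
gripper_width: 0.0139
```

Run:
```python
from h import *
s=status.get_state();print(s["time"],s["tool_pos"].round(4),s["contact_force"].round(1),s["ft_torque"].round(2))
S=imaging.camera("side");cv2.imwrite("pics/s3.png",S[:,:,::-1])
for c,m,a,b,A in red(S): print(A,c.round(1))
```

```text
5.85 [ 0.4468 -0.0916  0.0837] [-7.3  3.3 11.9] [ 0.42  1.12 -0.09]
64 [197.4 170.6]
48 [271.2 183.4]
33 [287.2 228.4]
55 [328.5 250.1]
100 [  2.3 276.3]
142 [408.8 292.3]
```

Run:
```python
import cv2,numpy as np
f=lambda n:cv2.resize(cv2.imread(f"pics/{n}.png")[190:260,300:350],None,fx=8,fy=8,interpolation=cv2.INTER_CUBIC)
A=np.hstack([f("s2"),f("s3")]).astype(float)
A=np.clip((A/255)**.6*255,0,255)
cv2.imwrite("pics/c.png",A)
```

```text
[ WARN:0@0.075] global loadsave.cpp:1063 imwrite_ Unsupported depth image for selected encoder is fallbacked to CV_8U.
```

View pics/c.png

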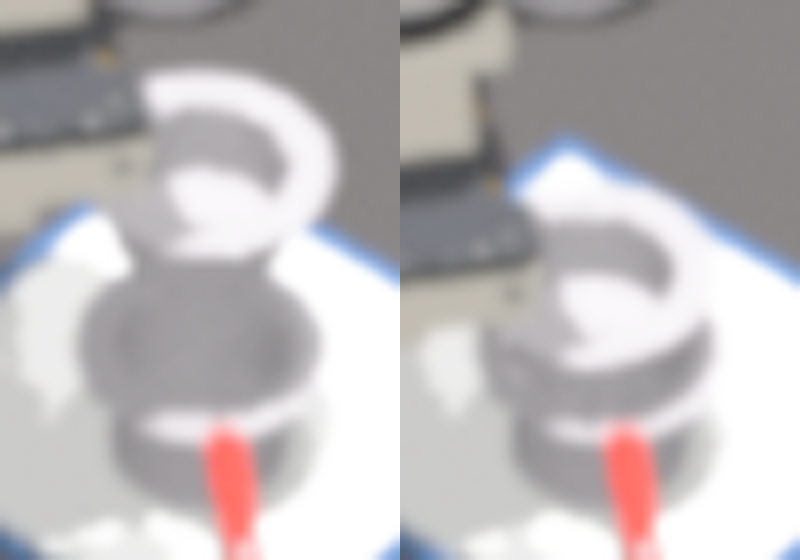

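Request:
{"name": "arm_command", "arguments": {
  "targets": [
    {"delta_pos": [0, 0, -3], "dr": [0, 0, 0], "hand": 0},
    {"delta_pos": [2.5, 0, -3], "dr": [0, 0, 0], "hand": 0},
    {"delta_pos": [2.5, 0, -3], "dr": [0, 0, 0], "hand": 0}
  ]
}}

```text
time: 6.28
tool_pos: [0.4445, -0.0902, 0.0865]
eef_rot: [-0.81, -3.032, 0.002]
contact_force: [0.0, -1.4, -2.1]
gripper_width: 0.0138
```

Request:
{"name": "arm_command", "arguments": {
  "targets": [
    {"delta_pos": [0, 0, 2], "dr": [0, 0, 0], "hand": 0},
    {"delta_pos": [0, 0, 4], "dr": [0, 0, 0], "hand": 0},
    {"delta_pos": [0, 0, 4], "dr": [0, 0, 0], "hand": 0}
  ]
}}

```text
time: 6.65
tool_pos: [0.4438, -0.0899, 0.0826]
eef_rot: [-0.81, -3.031, 0.001]
contact_force: [-6.1, 2.6, 11.1]
gripper_width: 0.0136
```

Run:
```python
from h import *
from scipy.ndimage import map_coordinates
from scipy.optimize import least_squares
g=cv2.cvtColor(cv2.imread("pics/top0.png"),cv2.COLOR_BGR2GRAY).astype(float)
C={"L":(.4418,.4054,.0725),"M":(.5069,.2969,.0725),"R":(.575,.197,.0725)}
for k,u in(("mat",(313.5,202.2)),("o1",(233,134)),("o2",(401,208))): C[k]=(*onz("top",u,.061)[:2],.061)
rr=np.arange(.020,.045,.0002)
for k,c in C.items():
    c=np.array(c)
    for it in range(3):
        P=[]
        for a in np.radians(np.arange(0,360,4)):
            pts=[proj("top",(c[0]+r*np.cos(a),c[1]+r*np.sin(a),c[2])) for r in rr]
            p=np.array(pts);v=map_coordinates(g,[p[:,1],p[:,0]],order=3)
            d=np.gradient(v,rr*1e3);i=d.argmax()
            if d[i]>12 and 0<i<len(rr)-1: P.append((c[0]+rr[i]*np.cos(a),c[1]+rr[i]*np.sin(a)))
        P=np.array(P)
        f=least_squares(lambda q:np.hypot(P[:,0]-q[0],P[:,1]-q[1])-q[2],(c[0],c[1],.031),loss="soft_l1",f_scale=.0006)
        c[:2]=f.x[:2]
    print(k,len(P),f.x.round(4),"diam",round(2e3*f.x[2],1),"rms",round(1e3*np.sqrt(np.mean(f.fun**2)),2))
```

```text
L 56 [0.4402 0.4033 0.0258] diam 51.5 rms 0.4
M 51 [0.5078 0.2978 0.0325] diam 64.9 rms 0.38
R 52 [0.5747 0.1964 0.0295] diam 59.0 rms 0.27
mat 51 [ 0.5111 -0.131   0.0337] diam 67.4 rms 0.25
o1 47 [0.6983 0.096  0.0357] diam 71.3 rms 0.4
o2 54 [ 0.5035 -0.3735  0.0295] diam 58.9 rms 0.37
```

Request:
{"name": "arm_command", "arguments": {
  "targets": [
    {"delta_pos": [0, 0, -10], "dr": [0, 0, 0], "hand": 0},
    {"delta_pos": [0, 0, -10], "dr": [0, 0, 0], "hand": 0},
    {"delta_pos": [0, 0, -10], "dr": [0, 0, 0], "hand": 0}
  ]
}}

```text
time: 7.02
tool_pos: [0.4439, -0.0899, 0.0926]
eef_rot: [-0.81, -3.031, 0.002]
contact_force: [0.8, 0.1, -1.3]
gripper_width: 0.0135
```

Run:
```python
from h import *
q=[onz("top",(80+(x-2)/5,145+(y-2)/5),.07)[:2] for x,y in((62,342),(600,22),(690,178),(147,498))]
q=np.array(q);print(q.round(4),np.linalg.norm(q-np.roll(q,-1,0),axis=1).round(4),"centre",q.mean(0).round(4))
d=(q[1]-q[0])/np.linalg.norm(q[1]-q[0]);print("dir",np.degrees(np.arctan2(d[1],d[0])),[ (q.mean(0)+s*.122*d).round(4) for s in(-1,0,1)])
print(delta((.4452,.2596,.145),121.5))
g=cv2.imread("pics/top0.png")
```

```text
[[0.461  0.4749]
 [0.6491 0.185 ]
 [0.5622 0.1303]
 [0.3769 0.4189]] [0.3456 0.1027 0.3429 0.101 ] centre [0.5123 0.3023]
dir -57.01712849351266 [array([0.4459, 0.4046]), array([0.5123, 0.3023]), array([0.5787, 0.1999])]
(array([173.4, 303.5, -52.3]), array([ 0.   , -0.005, -1.072]))
```

Request:
{"name": "arm_command", "arguments": {
  "targets": [
    {"delta_pos": [0, 0, -30], "dr": [0, 0, 0], "hand": 0},
    {"delta_pos": [15, 20, -52], "dr": [0, 0, -0.08], "hand": 0},
    {"delta_pos": [40, 65, -52], "dr": [0, 0, -0.23], "hand": 0},
    {"delta_pos": [65, 110, -52], "dr": [0, 0, -0.38], "hand": 0},
    {"delta_pos": [90, 155, -52], "dr": [0, 0, -0.53], "hand": 0},
    {"delta_pos": [115, 200, -52], "dr": [0, 0, -0.68], "hand": 0},
    {"delta_pos": [140, 245, -52], "dr": [0, 0, -0.84], "hand": 0},
    {"delta_pos": [162, 284, -52], "dr": [0, 0, -0.99], "hand": 0},
    {"delta_pos": [173, 304, -52], "dr": [0, 0, -1.072], "hand": 0},
    {"delta_pos": [173, 304, -52], "dr": [0, 0, -1.072], "hand": 0}
  ]
}}

```text
time: 8.28
tool_pos: [0.4455, 0.2608, 0.1442]
eef_rot: [0.854, -3.018, -0.002]
contact_force: [-1.3, 0.0, -0.8]
gripper_width: 0.0138
```

Run:
```python
from h import *
s=status.get_state();print(s["time"],s["tool_pos"].round(4),s["contact_force"].round(1),s["gripper_width"])
print(delta((.4467,.2611,.098),121.5))
```

```text
8.275 [0.4455 0.2608 0.1442] [-1.3  0.  -0.8] 0.013758728846173556
(array([-1.3, -0.5, 46.2]), array([ 0.003, -0.004,  0.002]))
```

Request:
{"name": "arm_command", "arguments": {
  "targets": [
    {"delta_pos": [-1, 0, 25], "dr": [0, 0, 0], "hand": 0},
    {"delta_pos": [-1, 0, 44], "dr": [0, 0, 0], "hand": 0},
    {"delta_pos": [-1, 0, 52], "dr": [0, 0, 0], "hand": 0},
    {"delta_pos": [-1, 0, 56], "dr": [0, 0, 0], "hand": 0},
    {"delta_pos": [-1, 0, 60], "dr": [0, 0, 0], "hand": 0},
    {"delta_pos": [-1, 0, 60], "dr": [0, 0, 0], "hand": 0}
  ]
}}

```text
time: 9.02
tool_pos: [0.4462, 0.2613, 0.0844]
eef_rot: [0.854, -3.019, -0.002]
contact_force: [-0.6, 0.4, -0.4]
gripper_width: 0.0136
```

Request:
{"name": "arm_command", "arguments": {
  "targets": [
    {"delta_pos": [0, 0, 8], "dr": [0, 0, 0], "hand": 0},
    {"delta_pos": [0, 0, 15], "dr": [0, 0, 0], "hand": 0},
    {"delta_pos": [0, 0, 21], "dr": [0, 0, 0], "hand": 0},
    {"delta_pos": [0, 0, 23], "dr": [0, 0, 0], "hand": 0},
    {"delta_pos": [0, 0, 24], "dr": [0, 0, 0], "hand": 0},
    {"delta_pos": [0, 0, 24], "dr": [0, 0, 0], "hand": 0}
  ]
}}

```text
time: 9.78
tool_pos: [0.4461, 0.2613, 0.0604]
eef_rot: [0.854, -3.019, -0.002]
contact_force: [0.9, 0.2, -2.3]
gripper_width: 0.0139
```

Request:
{"name": "arm_command", "arguments": {
  "targets": [
    {"delta_pos": [0, 0, 1.2], "dr": [0, 0, 0], "hand": 0},
    {"delta_pos": [0, 0, 1.2], "dr": [0, 0, 0], "hand": 0.3},
    {"delta_pos": [0, 0, 1.2], "dr": [0, 0, 0], "hand": 0.45},
    {"delta_pos": [0, 0, 1.2], "dr": [0, 0, 0], "hand": 0.45},
    {"delta_pos": [0, 0, -40], "dr": [0, 0, 0], "hand": 0.45},
    {"delta_pos": [0, 0, -90], "dr": [0, 0, 0], "hand": 0.45},
    {"delta_pos": [0, 0, -90], "dr": [0, 0, 0], "hand": 0.45}
  ]
}}

```text
time: 10.65
tool_pos: [0.4482, 0.2621, 0.1537]
eef_rot: [-0.855, 3.021, 0.004]
contact_force: [-0.2, -0.1, -0.4]
gripper_width: 0.0417
```

Run:
```python
from h import *
s=status.get_state();print(s["time"],s["tool_pos"].round(4),s["contact_force"].round(1),s["gripper_width"])
T0=cv2.imread("pics/top0.png")[:,:,::-1];S=imaging.camera("side");cv2.imwrite("pics/s4.png",S[:,:,::-1])
for c,m,a,b,A in red(S): print(A,c.round(1))
# R: axis from hollow fit, handle direction through handle mid
h=np.array(red(T0)[1][0]);mid=onz("top",red(T0)[1][1],.085)[:2];ax=np.array([.5747,.1964])
d=mid-ax;print("R handle dist",np.linalg.norm(d),np.degrees(np.arctan2(d[1],d[0])))
d/=np.linalg.norm(d);g=ax+.072*d;print("grip",g.round(4))
y=np.degrees(np.arctan2(d[1],d[0]))+270;print(y,delta((*g,.15),y))
```

```text
10.65 [0.4482 0.2621 0.1537] [-0.2 -0.1 -0.4] 0.04172745215359606
65 [197.5 170.5]
67 [231.3 177.8]
48 [271.2 183.4]
69 [307.4 184.3]
67 [161.7 186.6]
55 [328.6 250.3]
100 [  2.3 276.3]
143 [408.9 292.3]
R handle dist 0.08517343576791306 -136.67987618907475
grip [0.5223 0.147 ]
133.32012381092525 (array([  -4. , -137. ,    1.3]), array([ 0.002, -0.001, -0.205]))
```

Request:
{"name": "arm_command", "arguments": {
  "targets": [
    {"delta_pos": [0, -45, 0], "dr": [0, 0, -0.1], "hand": 0.4},
    {"delta_pos": [-2, -95, 0], "dr": [0, 0, -0.205], "hand": 0.4},
    {"delta_pos": [-4, -137, 0], "dr": [0, 0, -0.205], "hand": 0.4},
    {"delta_pos": [-4, -137, 10], "dr": [0, 0, -0.205], "hand": 0.4},
    {"delta_pos": [-4, -137, 10], "dr": [0, 0, -0.205], "hand": 0.4}
  ]
}}

```text
time: 11.32
tool_pos: [0.5209, 0.1473, 0.1395]
eef_rot: [1.158, -2.915, -0.005]
contact_force: [-0.1, 0.3, 0.5]
gripper_width: 0.0372
```

Run:
```python
from h import *
s=status.get_state();print(s["time"],s["tool_pos"].round(4),s["q"].round(2))
print(delta((.5223,.1470,.0592),133.3))
```

```text
11.325 [0.5209 0.1473 0.1395] [ 0.19  0.43  1.75  0.    0.97 -2.14]
(array([-1.1, -1.5, 80.2]), array([ 0.004, -0.003,  0.   ]))
```

Request:
{"name": "arm_command", "arguments": {
  "targets": [
    {"delta_pos": [-1, -1, 45], "dr": [0, 0, 0], "hand": 0.4},
    {"delta_pos": [-1, -1, 75], "dr": [0, 0, 0], "hand": 0.4},
    {"delta_pos": [-1, -1, 80], "dr": [0, 0, 0], "hand": 0.4},
    {"delta_pos": [-1, -1, 80], "dr": [0, 0, 0], "hand": 0.1},
    {"delta_pos": [-1, -1, 80], "dr": [0, 0, 0], "hand": 0},
    {"delta_pos": [-1, -1, 80], "dr": [0, 0, 0], "hand": 0},
    {"delta_pos": [-1, -1, 80], "dr": [0, 0, 0], "hand": 0}
  ]
}}

```text
time: 12.2
tool_pos: [0.5225, 0.1475, 0.0603]
eef_rot: [1.159, -2.917, -0.004]
contact_force: [0.2, 0.5, 6.1]
gripper_width: 0.014
```

Request:
{"name": "arm_command", "arguments": {
  "targets": [
    {"delta_pos": [0, 0, -15], "dr": [0, 0, 0], "hand": 0},
    {"delta_pos": [0, 0, -40], "dr": [0, 0, 0], "hand": 0},
    {"delta_pos": [0, 0, -70], "dr": [0, 0, 0], "hand": 0},
    {"delta_pos": [0, 0, -90], "dr": [0, 0, 0], "hand": 0},
    {"delta_pos": [0, 0, -90], "dr": [0, 0, 0], "hand": 0}
  ]
}}

```text
time: 12.82
tool_pos: [0.5234, 0.1474, 0.1521]
eef_rot: [1.16, -2.92, -0.003]
contact_force: [0.1, 0.6, -1.6]
gripper_width: 0.014
```

Run:
```python
from h import *
s=status.get_state();print(s["time"],s["tool_pos"].round(4),s["gripper_width"],s["contact_force"].round(1))
ax=np.array([.5747,.1964]);x=R.from_rotvec(s["eef_rot"]).as_matrix()[:,0]
v=ax-s["tool_pos"][:2];print("along",v@-x[:2],"perp",v@np.array([x[1],-x[0]]))
D=.072
print(delta((.511-D*.866,-.131+D*.5,.145),60))
```

```text
12.825 [0.5234 0.1474 0.1521] 0.01402861546325982 [ 0.1  0.6 -1.6]
along 0.07088922646351443 perp 0.00045412518464859014
(array([ 220.8, -125.1,    6.7]), array([ 2.00e-03, -1.00e-03,  1.28e+00]))
```

Request:
{"name": "arm_command", "arguments": {
  "targets": [
    {"delta_pos": [22, -12, 0], "dr": [0, 0, 0.13], "hand": 0},
    {"delta_pos": [50, -28, 0], "dr": [0, 0, 0.28], "hand": 0},
    {"delta_pos": [78, -44, 0], "dr": [0, 0, 0.43], "hand": 0},
    {"delta_pos": [106, -60, 0], "dr": [0, 0, 0.58], "hand": 0},
    {"delta_pos": [134, -76, 0], "dr": [0, 0, 0.74], "hand": 0},
    {"delta_pos": [162, -92, 3], "dr": [0, 0, 0.9], "hand": 0},
    {"delta_pos": [190, -108, 6], "dr": [0, 0, 1.06], "hand": 0},
    {"delta_pos": [210, -119, 6], "dr": [0, 0, 1.2], "hand": 0},
    {"delta_pos": [221, -125, 6], "dr": [0, 0, 1.28], "hand": 0},
    {"delta_pos": [221, -125, 6], "dr": [0, 0, 1.28], "hand": 0}
  ]
}}

```text
time: 14.08
tool_pos: [0.4478, -0.0954, 0.1451]
eef_rot: [-0.814, -3.032, -0.003]
contact_force: [0.3, 0.8, -1.0]
gripper_width: 0.0135
```

Run:
```python
from h import *
s=status.get_state();print(s["time"],s["tool_pos"].round(4),s["q"].round(2),s["contact_force"].round(1))
S=imaging.camera("side");cv2.imwrite("pics/s5.png",S[:,:,::-1])
tp=s["tool_pos"];ax=tp[:2]-.0716*R.from_rotvec(s["eef_rot"]).as_matrix()[:2,0];print("axis",ax)
t=np.radians(np.arange(0,360,5))
def rim(c,z,r): return np.array([proj("side",(c[0]+r*np.cos(a),c[1]+r*np.sin(a),z)) for a in t])
big=cv2.resize(S[185:265,300:370],None,fx=7,fy=7,interpolation=cv2.INTER_CUBIC)[:,:,::-1].copy()
for P,col in((rim(ax,tp[2]+.0125,.048),(0,255,0)),(rim((.511,-.131),.061,.05),(255,0,255))):
    cv2.polylines(big,[np.int32(((P-[300,185]+.5)*7))],True,col,1)
cv2.imwrite("pics/ov2.png",big)
print(delta((.511-.062,-.131+.0358,.1),60))
```

```text
14.075 [ 0.4478 -0.0954  0.1451] [-0.31  0.29  1.95  0.    0.9  -1.36] [ 0.3  0.8 -1. ]
axis [ 0.50980768 -0.13129294]
(array([-1. ,  0.2, 45.2]), array([ 0.001, -0.003,  0.001]))
```

View pics/ov2.png

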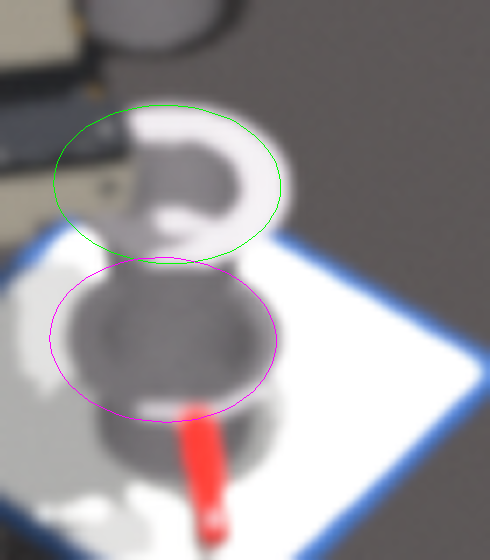

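Request:
{"name": "arm_command", "arguments": {
  "targets": [
    {"delta_pos": [1, 0, 25], "dr": [0, 0, 0], "hand": 0},
    {"delta_pos": [1, 0, 44], "dr": [0, 0, 0], "hand": 0},
    {"delta_pos": [1, 0, 48], "dr": [0, 0, 0], "hand": 0},
    {"delta_pos": [1, 0, 51], "dr": [0, 0, 0], "hand": 0},
    {"delta_pos": [1, 0, 54], "dr": [0, 0, 0], "hand": 0},
    {"delta_pos": [1, 0, 54], "dr": [0, 0, 0], "hand": 0}
  ]
}}

```text
time: 14.88
tool_pos: [0.4467, -0.0938, 0.0922]
eef_rot: [-0.81, -3.032, -0.003]
contact_force: [-7.6, 4.5, 13.3]
gripper_width: 0.014
```

Request:
{"name": "arm_command", "arguments": {
  "targets": [
    {"delta_pos": [0, 0, 2], "dr": [0, 0, 0], "hand": 0},
    {"delta_pos": [0, 0, 4], "dr": [0, 0, 0], "hand": 0},
    {"delta_pos": [0, 0, 4], "dr": [0, 0, 0], "hand": 0}
  ]
}}

```text
time: 15.25
tool_pos: [0.4457, -0.0931, 0.0892]
eef_rot: [-0.809, -3.03, -0.004]
contact_force: [-11.3, 6.7, 17.4]
gripper_width: 0.0141
```

Request:
{"name": "arm_command", "arguments": {
  "targets": [
    {"delta_pos": [0, 0, -8], "dr": [0, 0, 0], "hand": 0},
    {"delta_pos": [1.5, 0, -8], "dr": [0, 0, 0], "hand": 0},
    {"delta_pos": [1.5, 0, -8], "dr": [0, 0, 0], "hand": 0}
  ]
}}

```text
time: 15.62
tool_pos: [0.4445, -0.0924, 0.0973]
eef_rot: [-0.809, -3.03, -0.004]
contact_force: [0.6, -1.0, -1.8]
gripper_width: 0.0136
```

Request:
{"name": "arm_command", "arguments": {
  "targets": [
    {"delta_pos": [0, 0, 3], "dr": [0, 0, 0], "hand": 0},
    {"delta_pos": [0, 0, 6], "dr": [0, 0, 0], "hand": 0},
    {"delta_pos": [0, 0, 6], "dr": [0, 0, 0], "hand": 0}
  ]
}}

```text
time: 16.0
tool_pos: [0.4443, -0.0923, 0.0909]
eef_rot: [-0.809, -3.03, -0.004]
contact_force: [0.3, 1.1, -1.8]
gripper_width: 0.0137
```

Request:
{"name": "arm_command", "arguments": {
  "targets": [
    {"delta_pos": [0, 0, 2], "dr": [0, 0, 0], "hand": 0},
    {"delta_pos": [0, 0, 4], "dr": [0, 0, 0], "hand": 0},
    {"delta_pos": [0, 0, 4], "dr": [0, 0, 0], "hand": 0}
  ]
}}

```text
time: 16.38
tool_pos: [0.4431, -0.0917, 0.0872]
eef_rot: [-0.808, -3.027, -0.005]
contact_force: [-8.9, 5.0, 14.6]
gripper_width: 0.0134
```

Request:
{"name": "arm_command", "arguments": {
  "targets": [
    {"delta_pos": [0, 0, 2], "dr": [0, 0, 0], "hand": 0},
    {"delta_pos": [0, 0, 4], "dr": [0, 0, 0], "hand": 0},
    {"delta_pos": [0, 0, 4], "dr": [0, 0, 0], "hand": 0}
  ]
}}

```text
time: 16.75
tool_pos: [0.4428, -0.0915, 0.0835]
eef_rot: [-0.808, -3.026, -0.005]
contact_force: [-3.9, 2.0, 7.8]
gripper_width: 0.0137
```

Run:
```python
from h import *
S=imaging.camera("side");cv2.imwrite("pics/s6.png",S[:,:,::-1])
for c,m,a,b,A in red(S): 
    if 280<c[0]<335: print(A,c.round(1))
for n in ("s2","s3","s5"):
    for c,m,a,b,A in red(cv2.imread(f"pics/{n}.png")[:,:,::-1]):
        if 280<c[0]<335: print(n,A,c.round(1))
f=lambda n:cv2.resize(cv2.imread(f"pics/{n}.png")[190:260,280:350],None,fx=8,fy=8,interpolation=cv2.INTER_CUBIC)
A=(np.array(f("s6"))/255.)**.6*255
cv2.imwrite("pics/d.png",A.astype(np.uint8))
```

```text
40 [285.6 229.9]
54 [328.5 250.2]
s2 29 [287.7 213. ]
s2 54 [328.5 250.2]
s3 33 [287.2 228.4]
s3 55 [328.5 250.1]
s5 34 [287.6 213.7]
s5 55 [328.5 250.1]
```

View pics/d.png

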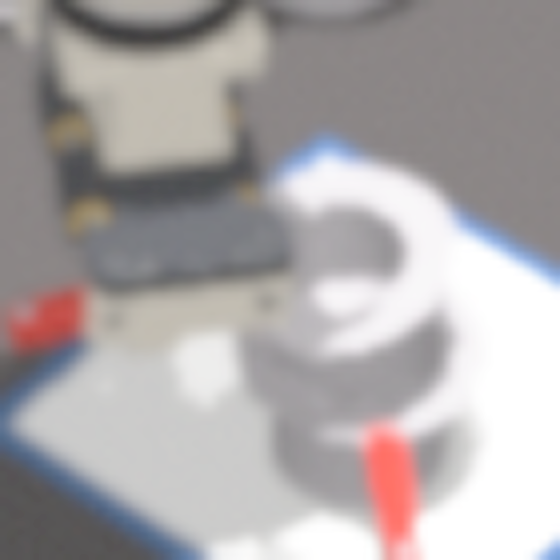

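Run:
```python
from h import *
def pts(tp,th):  # th pitch, far side up; rotate about grip point
    u=np.array([.866,-.5,0]);z=np.array([0,0,1.]);g=np.array(tp)+[0,0,.019]
    P=lambda a,b,c: proj("side",g+u*(a*np.cos(th)-c*np.sin(th))+z*(a*np.sin(th)+c*np.cos(th))+b*np.array([.5,.866,0]))
    t=np.radians(np.arange(0,360,3))
    r=np.array([P(.0716+.048*np.cos(a),.048*np.sin(a),-.0055) for a in t])
    e=np.array([P(-.053+x,y,c) for x in(0,) for y in(-.007,.007) for c in(-.007,.007)])
    return "right %.1f top %.1f bot %.1f"%(r[:,0].max(),r[:,1].min(),r[:,1].max()),"handle end L %.1f y %.1f"%(e[:,0].min(),e[:,1].mean())
for th in(0,3,6,9):
    print(th,pts((.4478,-.0954,.1451),np.radians(th)),pts((.4428,-.0915,.0835),np.radians(th)))
for n in("s5","s6"):
    for c,m,a,b,A in red(cv2.imread(f"pics/{n}.png")[:,:,::-1]):
        if 280<c[0]<300: print(n,c,a,b)
```

```text
0 ('right 339.6 top 199.3 bot 221.9', 'handle end L 281.2 y 214.3') ('right 336.6 top 213.9 bot 236.5', 'handle end L 279.8 y 229.0')
3 ('right 339.8 top 198.3 bot 221.1', 'handle end L 281.2 y 215.0') ('right 336.7 top 212.9 bot 235.7', 'handle end L 279.7 y 229.6')
6 ('right 339.8 top 197.2 bot 220.3', 'handle end L 281.1 y 215.6') ('right 336.7 top 211.9 bot 235.0', 'handle end L 279.7 y 230.2')
9 ('right 339.7 top 196.1 bot 219.6', 'handle end L 281.2 y 216.3') ('right 336.6 top 210.9 bot 234.3', 'handle end L 279.7 y 230.8')
s5 [287.55884 213.70589] [291.32690373 211.99428532] [283.39586159 215.596872  ]
s6 [285.575 229.875] [289.56333809 227.32397008] [281.56491244 232.43995702]
```

Request:
{"name": "arm_command", "arguments": {
  "targets": [
    {"delta_pos": [0, 0, -12], "dr": [0, 0, 0], "hand": 0},
    {"delta_pos": [0, 0, -30], "dr": [0, 0.05, 0], "hand": 0},
    {"delta_pos": [0, 0, -40], "dr": [0, 0.14, 0], "hand": 0},
    {"delta_pos": [-5, 0, -45], "dr": [0, 0.14, 0], "hand": 0},
    {"delta_pos": [-5, 0, -45], "dr": [0, 0.14, 0], "hand": 0},
    {"delta_pos": [-5, 0, -45], "dr": [0, 0.14, 0], "hand": 0}
  ]
}}

```text
time: 17.55
tool_pos: [0.447, -0.094, 0.1281]
eef_rot: [-0.772, -2.895, -0.058]
contact_force: [0.9, 0.8, -1.1]
gripper_width: 0.0137
```

Run:
```python
from h import *
s=status.get_state();M=R.from_rotvec(s["eef_rot"]).as_matrix();print(s["time"],s["tool_pos"].round(4),M.round(3).tolist(),s["contact_force"].round(1))
S=imaging.camera("side");cv2.imwrite("pics/s7.png",S[:,:,::-1])
for n in("s5","s7"):
    for c,m,a,b,A in red(cv2.imread(f"pics/{n}.png")[:,:,::-1]):
        if 275<c[0]<300: print(n,c.round(1),a.round(1),b.round(1),"slope",((a-b)[1]/(a-b)[0]).round(3))
print(M.T@(np.array([.4482,-.0949,.1])-s["tool_pos"])*1e3, "down",M.T@[0,0,-1])
# white rim extents over the dark background, fit ellipse to inner dark hollow vs predicted
tp=s["tool_pos"]
g=tp+M@[0,0,-.019];u=np.array([.866,-.5,0])
t=np.radians(np.arange(0,360,4))
big=cv2.resize(S[165:265,290:370],None,fx=6,fy=6,interpolation=cv2.INTER_CUBIC)[:,:,::-1].copy()
def dr(c,r,col): cv2.polylines(big,[np.int32([(proj("side",(c[0]+r*np.cos(a),c[1]+r*np.sin(a),c[2]))-[290,165]+.5)*6 for a in t])],True,col,1)
ax=g+.0716*u+[0,0,-.0055];print("axis if level",ax)
dr(ax,.048,(0,255,0));dr(ax,.0295,(0,255,0));dr((.511,-.131,.061),.05,(255,0,255));dr((.511,-.131,.061),.033,(255,0,255))
cv2.imwrite("pics/ov3.png",big)
```

```text
17.55 [ 0.447  -0.094   0.1281] [[-0.857, 0.498, -0.129], [0.493, 0.867, 0.075], [0.149, 0.0, -0.989]] [ 0.9  0.8 -1.1]
s5 [287.6 213.7] [291.3 212. ] [283.4 215.6] slope -0.454
s7 [289.8 216.9] [295.7 215.3] [282.6 218.7] slope -0.26
[-5.64249272 -0.17281011 27.58957174] down [-1.49060483e-01 -3.71986175e-04  9.88828010e-01]
axis if level [ 0.51146675 -0.13124538  0.14141021]
```

View pics/ov3.png

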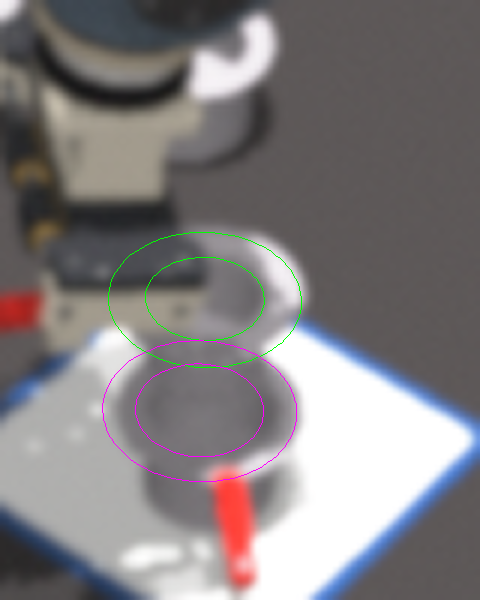

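Run:
```python
from h import *
u=np.array([.866,-.5,0])
for n,g,l in(("s2",(.4492,-.0931,.1639),0),("s5",(.4478,-.0954,.1641),0),("s6",(.4428,-.0915,.1025),0),("s7",(.4494,-.0954,.1469),0)):
    im=cv2.imread(f"pics/{n}.png")[:,:,::-1]
    h=cv2.cvtColor(im,cv2.COLOR_RGB2HSV);m=(((h[...,0]<8)|(h[...,0]>172))&(h[...,1]>110))
    m[:,:270]=0;m[:,303:]=0;m[:205]=0;m[245:]=0
    p=np.argwhere(m)[:,::-1];lab=cv2.connectedComponents(m.astype(np.uint8))[1]
    q=[p[(lab[p[:,1],p[:,0]]==i)] for i in range(1,lab.max()+1)];p=max(q,key=len)
    # column-wise top & bottom edges
    cols=[c for c in np.unique(p[:,0])][1:-1]
    mid=[(p[p[:,0]==c,1].mean()) for c in cols];meas=np.polyfit(cols,mid,1)
    out=[]
    for th in(-8,-4,0,4,8,12):
        t=np.radians(th);d=-(u*np.cos(t)+np.array([0,0,np.sin(t)]))
        a,b=proj("side",np.array(g)+.015*d),proj("side",np.array(g)+.053*d);out.append(round((b-a)[1]/(b-a)[0],3))
    print(n,len(p),"meas slope",meas[0].round(3),"y at mid",np.polyval(meas,np.mean(cols)).round(1),np.mean(cols),"pred -8..12",out,"line y pred0",proj("side",np.array(g)-.04*u).round(1))
```

```text
s2 43 meas slope -0.214 y at mid 213.0 287.0 pred -8..12 [np.float64(-0.024), np.float64(-0.076), np.float64(-0.127), np.float64(-0.178), np.float64(-0.229), np.float64(-0.282)] line y pred0 [285.9 213.1]
s5 46 meas slope -0.196 y at mid 213.9 287.0 pred -8..12 [np.float64(-0.025), np.float64(-0.076), np.float64(-0.127), np.float64(-0.178), np.float64(-0.229), np.float64(-0.282)] line y pred0 [286.1 213.7]
s6 61 meas slope -0.369 y at mid 229.8 285.5 pred -8..12 [np.float64(-0.031), np.float64(-0.08), np.float64(-0.13), np.float64(-0.179), np.float64(-0.23), np.float64(-0.281)] line y pred0 [284.5 228.4]
s7 81 meas slope -0.184 y at mid 217.2 289.0 pred -8..12 [np.float64(-0.026), np.float64(-0.077), np.float64(-0.128), np.float64(-0.178), np.float64(-0.229), np.float64(-0.282)] line y pred0 [286.6 217.6]
```

Request:
{"name": "arm_command", "arguments": {
  "targets": [
    {"delta_pos": [-3, 0, 14], "dr": [0, 0, 0], "hand": 0},
    {"delta_pos": [-5.6, 0, 27.6], "dr": [0, 0, 0], "hand": 0},
    {"delta_pos": [-6.2, 0, 31.6], "dr": [0, 0, 0], "hand": 0},
    {"delta_pos": [-6.5, 0, 33.6], "dr": [0, 0, 0], "hand": 0},
    {"delta_pos": [-6.5, 0, 33.6], "dr": [0, 0, 0], "hand": 0}
  ]
}}

```text
time: 18.23
tool_pos: [0.4483, -0.0947, 0.094]
eef_rot: [-0.772, -2.895, -0.059]
contact_force: [0.1, -0.4, -0.9]
gripper_width: 0.0137
```

Request:
{"name": "arm_command", "arguments": {
  "targets": [
    {"delta_pos": [-0.3, 0, 2], "dr": [0, 0, 0], "hand": 0},
    {"delta_pos": [-0.3, 0, 2], "dr": [0, 0, 0], "hand": 0}
  ]
}}

```text
time: 18.48
tool_pos: [0.4484, -0.0947, 0.092]
eef_rot: [-0.772, -2.895, -0.059]
contact_force: [0.1, 0.6, -1.4]
gripper_width: 0.0135
```

Request:
{"name": "arm_command", "arguments": {
  "targets": [
    {"delta_pos": [-0.3, 0, 2], "dr": [0, 0, 0], "hand": 0},
    {"delta_pos": [-0.5, 0, 3], "dr": [0, 0, 0], "hand": 0},
    {"delta_pos": [-0.5, 0, 3], "dr": [0, 0, 0], "hand": 0}
  ]
}}

```text
time: 18.85
tool_pos: [0.4485, -0.0948, 0.0889]
eef_rot: [-0.772, -2.895, -0.059]
contact_force: [0.7, -0.5, -1.1]
gripper_width: 0.0138
```

Request:
{"name": "arm_command", "arguments": {
  "targets": [
    {"delta_pos": [-0.3, 0, 2], "dr": [0, 0, 0], "hand": 0},
    {"delta_pos": [-0.4, 0, 3], "dr": [0, 0, 0], "hand": 0},
    {"delta_pos": [-0.4, 0, 3], "dr": [0, 0, 0], "hand": 0}
  ]
}}

```text
time: 19.23
tool_pos: [0.4487, -0.0949, 0.0859]
eef_rot: [-0.773, -2.896, -0.058]
contact_force: [0.9, -1.3, -0.0]
gripper_width: 0.0138
```

Request:
{"name": "arm_command", "arguments": {
  "targets": [
    {"delta_pos": [-0.3, 0, 2], "dr": [0, 0, 0], "hand": 0},
    {"delta_pos": [-0.6, 0, 4], "dr": [0, 0, 0], "hand": 0},
    {"delta_pos": [-0.6, 0, 4], "dr": [0, 0, 0], "hand": 0}
  ]
}}

```text
time: 19.6
tool_pos: [0.4487, -0.0949, 0.0817]
eef_rot: [-0.772, -2.896, -0.058]
contact_force: [1.7, -0.2, -0.9]
gripper_width: 0.0139
```

Request:
{"name": "arm_command", "arguments": {
  "targets": [
    {"delta_pos": [-0.3, 0, 2], "dr": [0, 0, 0], "hand": 0},
    {"delta_pos": [-0.6, 0, 4], "dr": [0, 0, 0], "hand": 0},
    {"delta_pos": [-0.6, 0, 4], "dr": [0, 0, 0], "hand": 0}
  ]
}}

```text
time: 19.98
tool_pos: [0.4486, -0.0949, 0.0775]
eef_rot: [-0.773, -2.896, -0.058]
contact_force: [2.2, -1.3, -1.3]
gripper_width: 0.0138
```

Request:
{"name": "arm_command", "arguments": {
  "targets": [
    {"delta_pos": [-1, 0, 2], "dr": [0, 0, 0], "hand": 0},
    {"delta_pos": [-1.5, 0, 5], "dr": [0, 0, 0], "hand": 0},
    {"delta_pos": [-1.5, 0, 5], "dr": [0, 0, 0], "hand": 0}
  ]
}}

```text
time: 20.35
tool_pos: [0.4491, -0.0952, 0.072]
eef_rot: [-0.772, -2.895, -0.058]
contact_force: [2.0, -1.4, -0.9]
gripper_width: 0.0138
```

Request:
{"name": "arm_command", "arguments": {
  "targets": [
    {"delta_pos": [-0.5, 0, 3], "dr": [0, 0, 0], "hand": 0},
    {"delta_pos": [-0.8, 0, 5], "dr": [0, 0, 0], "hand": 0},
    {"delta_pos": [-0.8, 0, 5], "dr": [0, 0, 0], "hand": 0}
  ]
}}

```text
time: 20.72
tool_pos: [0.4491, -0.0952, 0.0668]
eef_rot: [-0.772, -2.895, -0.058]
contact_force: [2.8, -0.7, -2.2]
gripper_width: 0.0136
```

Request:
{"name": "arm_command", "arguments": {
  "targets": [
    {"delta_pos": [-0.8, 0, 3], "dr": [0, 0, 0], "hand": 0},
    {"delta_pos": [-1.3, 0, 6], "dr": [0, 0, 0], "hand": 0},
    {"delta_pos": [-1.8, 0, 9], "dr": [0, 0, 0], "hand": 0},
    {"delta_pos": [-1.8, 0, 9], "dr": [0, 0, 0], "hand": 0}
  ]
}}

```text
time: 21.22
tool_pos: [0.4493, -0.0954, 0.0573]
eef_rot: [-0.772, -2.895, -0.058]
contact_force: [1.6, -1.2, -2.9]
gripper_width: 0.0142
```

Request:
{"name": "arm_command", "arguments": {
  "targets": [
    {"delta_pos": [-0.3, 0, 2], "dr": [0, 0, 0], "hand": 0},
    {"delta_pos": [-0.6, 0, 4], "dr": [0, 0, 0], "hand": 0},
    {"delta_pos": [-0.6, 0, 4], "dr": [0, 0, 0], "hand": 0}
  ]
}}

```text
time: 21.6
tool_pos: [0.4493, -0.0954, 0.0531]
eef_rot: [-0.772, -2.895, -0.058]
contact_force: [1.8, -0.9, -1.6]
gripper_width: 0.0134
```

Request:
{"name": "arm_command", "arguments": {
  "targets": [
    {"delta_pos": [-0.2, 0, 1], "dr": [0, 0, 0], "hand": 0},
    {"delta_pos": [-0.3, 0, 2], "dr": [0, 0, 0], "hand": 0},
    {"delta_pos": [-0.3, 0, 2], "dr": [0, 0, 0], "hand": 0}
  ]
}}

```text
time: 21.98
tool_pos: [0.4494, -0.0954, 0.0511]
eef_rot: [-0.772, -2.895, -0.058]
contact_force: [1.7, -0.5, -0.9]
gripper_width: 0.0139
```

Request:
{"name": "arm_command", "arguments": {
  "targets": [
    {"delta_pos": [0, 0, 0], "dr": [0, 0, 0], "hand": 0.2},
    {"delta_pos": [0, 0, 0], "dr": [0, 0, 0], "hand": 0.4},
    {"delta_pos": [0, 0, 0], "dr": [0, 0, 0], "hand": 0.4},
    {"delta_pos": [0, 0, -30], "dr": [0, 0, 0], "hand": 0.4},
    {"delta_pos": [0, 0, -80], "dr": [0, 0, 0], "hand": 0.4},
    {"delta_pos": [0, 0, -130], "dr": [0, 0, 0], "hand": 0.4},
    {"delta_pos": [80, 60, -150], "dr": [0, 0, 0], "hand": 0.4},
    {"delta_pos": [120, 110, -150], "dr": [0, 0, 0], "hand": 0.4},
    {"delta_pos": [150, 170, -150], "dr": [0, 0, 0], "hand": 0.4}
  ]
}}

```text
time: 23.1
tool_pos: [0.4261, 0.0734, 0.2179]
eef_rot: [-0.774, -2.895, -0.059]
contact_force: [0.9, -0.0, 0.4]
gripper_width: 0.0373
```

Run:
```python
from h import *
s=status.get_state();print(s["time"],s["tool_pos"].round(4),s["contact_force"].round(1))
T=imaging.camera("top");S=imaging.camera("side");cv2.imwrite("pics/t8.png",T[:,:,::-1]);cv2.imwrite("pics/s8.png",S[:,:,::-1])
for n,im in(("top",T),("side",S)):
    for c,m,a,b,A in red(im): print(n,A,c.round(1),a.round(1),b.round(1))
a=cv2.resize(T[150:250,265:365],None,fx=4,fy=4,interpolation=cv2.INTER_CUBIC)
b=cv2.resize(S[195:295,270:370],None,fx=4,fy=4,interpolation=cv2.INTER_CUBIC)
c=cv2.resize(T[120:280,80:280],None,fx=2,fy=2);d=cv2.resize(S[130:230,180:350],None,fx=2,fy=2)
low=np.zeros((200,800,3),np.uint8);low[:,:400]=cv2.resize(T[140:270,80:340],(400,200));low[:,400:]=cv2.resize(S[130:230,160:360],(400,200))
cv2.imwrite("pics/fin.png",np.vstack([np.hstack([a,b]),low])[:,:,::-1])
```

```text
23.1 [0.4261 0.0734 0.2179] [ 0.9 -0.   0.4]
top 56 [239.4 156.1] [237.6 151.4] [241.6 161.5]
top 125 [431.1 197.6] [443.8 193.5] [420.9 200.8]
top 84 [339.8 219.6] [349.5 226.4] [331.  213.4]
top 139 [168.2 225.3] [162.6 215.3] [175.1 237.7]
top 71 [297.  227.8] [302.4 218.9] [291.7 236.6]
top 136 [127.  250.4] [122.2 239.6] [132.8 263. ]
top 129 [112.1 296.7] [105.6 284.4] [117.2 306.2]
side 64 [197.5 170.5] [201.8 165.3] [191.8 177.3]
side 72 [231.3 177.2] [235.  171.1] [226.9 184.3]
side 69 [307.4 184.3] [312.  178.6] [301.8 191.2]
side 67 [161.7 186.6] [167.2 179.9] [157.1 192.3]
side 50 [295.5 234.2] [305.3 233.3] [286.6 235. ]
side 55 [328.3 250.3] [327.6 244.5] [329.1 257.3]
side 101 [  2.2 276.1] [-2.000e-01  2.617e+02] [  3.8 285.5]
side 143 [408.9 292.3] [421.5 298.6] [398.2 287. ]
```

View pics/fin.png

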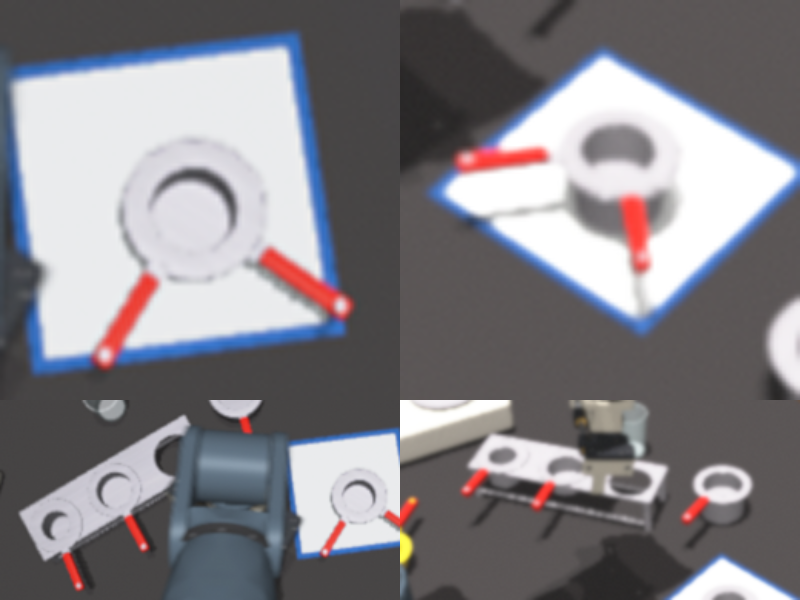

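Run:
```python
from h import *
T=cv2.imread("pics/t8.png")[:,:,::-1];S=cv2.imread("pics/s8.png")[:,:,::-1]
f=lambda im,u:min(red(im),key=lambda r:np.hypot(*(r[0]-u)))
for k,a,b in(("nested",(297,227.8),(295.5,234.2)),("large",(339.8,219.6),(328.3,250.3)),("M",(168.2,225.3),(231.3,177.2))):
    t,s=f(T,a),f(S,b); ends=[]
    p,g=tri(t[1],s[1]);print(k,p.round(4),round(g,1))
    for i in((2,3)):
        q=min((tri(t[i],s[j]) for j in(2,3)),key=lambda r:r[1]);ends.append(q[0].round(4))
    print("  ends",*ends)
s=status.get_state();print(s["time"],s["contact_force"].round(1))
```

```text
nested [ 0.4385 -0.0886  0.0701] 0.0
  ends [ 0.4635 -0.1027  0.068 ] [ 0.4136 -0.0747  0.0723]
large [ 0.4641 -0.2047  0.0739] 3.9
  ends [ 0.4458 -0.2285  0.0801] [ 0.4903 -0.1852  0.0086]
M [0.4308 0.253  0.0803] 2.7
  ends [0.4605 0.2716 0.0819] [0.4014 0.2344 0.0792]
23.2 [-0.6  0.2 -0.4]
```

```bash
python3 -c "
from cell import ticket
print(ticket.job_done())"
```

```text
the job is handed in; nothing more can be done
None
```

The small measure from the right-hand hole, nearest the mat, fits. It is nested in the large measure on the mat, and I handed the job in at about 23 s of the 72 s.

- **Trials:** I tried the middle small measure first. It jammed on its tapered edge with its rim about 33 mm above the large rim, so it went back into hole 2. Fitted hollow widths from the top view then matched the right-hand one to the mat measure. I did not try the left-hand one. My estimate before the first trial had the middle and right-hand ones the wrong way round.
- **Nesting:** The first descent of the right-hand measure was a few millimetres off and touched the large measure, with a wrist force of about 22 N. The contact tipped the measure in the grip, so I lifted, levelled and re-aimed it. It then went down with only 1 to 3 N. At release the tool height put the rims together.
- **Last checks:**
  - The two-view height of the nested handle is 70 mm; about 69 mm is expected when seated, and 75 mm or more if it were not.
  - Its handle lies about 85 to 90° from the handle below.
  - The large measure's handle has not moved by more than about half a pixel.
  - The middle measure hangs in its hole, and the gripper is clear of everything.
- **Disagreements:** The two views disagree by about 4 mm on the large handle, and one of its end-point heights came out implausible. The nested handle's two ends differ by 4 mm in measured height, which is within the camera error, so I did not separately prove that the rims lie exactly flat.

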